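# Sweep the loose nuts into the bench pan

## Robot

A 6-joint arm with a two-finger parallel gripper is mounted at the origin on a cart in front of the work surface, level with it; the furniture and walls round the work are solid. World frame = base frame: x ahead of the robot, y to its left, z up, the work surface at z = 0. Lengths are in mm, angles in rad, forces in N, time in s.
With the tool pointing down it reaches from about 350 to 775 mm from the base axis. Payload 7.3 kg.
Tool frame: the origin (TCP) lies midway between the tips of the shut fingers; the grasp point (between the pads) lies 19 mm behind it; z points along the fingers, y is the line along which they close (so a half turn about z gives the same grasp; the last joint's range is limited). The gripper opens to 92 mm and grips with 3 to 60 N. Pads are 19 mm wide; open, the fingers measure 130 mm over their backs; the gripper's body (75 mm by 190 mm) begins 47 mm behind the grasp point.
Start: joints at [-1.467, 0.342, 1.524, -0, 1.275, -0.146], TCP at [129.807, -508.719, 226.741] pointing down, gripper open.
Joint ranges: [-2.53, 2.53], [-0.77, 2.02], [0.04, 2.7], [-1, 4.14], [0.28, 2.66], [-3.11, 3.11]. Speed limits (rad/s): [2.57, 2.57, 3.14, 3.14, 3.14, 3.14].

## Interface

Orientations are given as [roll, pitch, yaw] about the fixed x, y, z axes, in that order (R = Rz(yaw) Ry(pitch) Rx(roll)).
In Python, from plant import bot gives the robot as it stands.
- The arm moves only by the tool jog_arm, never from a script. Its arguments are lists of equal length, an entry for each row: "dp": the shift along the tool's x, y, z in m, a list of three; "twist": the turn about the tool's z in degrees. A call has 1 to 10 rows; each row shifts and turns the commanded pose from where the row before left it, along the tool's axes as they then stand; what a row does not reach is not made up. A row lasts 1/8 s, in which the tool goes at most 62.5 mm and 10.7 degrees, less where a joint would pass 70% of its speed; a pose out of reach is approached as far as the arm can. A call is refused whole if a number of a shift passes 0.0625 or a number of a turn 10.7, either way. A call with a gripper value outside its range is refused whole. "jaw" is the finger opening in m, from 0 to 0.0918, set as the call begins (left out, the last holds). The fingers move at their own pace and stop on an object; the grip force is fixed at half the most. Time passes only in rows, so rows that do not move let the fingers close. It gives the time, the measured TCP pose, the force, the opening and the grip force at its end, in the units of the state.
- bot.get_obs(): the state, without advancing time (a new reading comes with each control period).
- bot.capture(name): name is "scene" or "top" or "wrist"; returns the picture (420x560x3 uint8, blue, green, red); there is no depth.
- bot.camera_params(name): a dict with "fx", "fy", "cx", "cy" (pixels), "R" (3x3) and "t" (3): a world point X has camera coordinates R X + t. Camera axes: x right, y down, z forward; pixel columns grow to the right and rows downward; lengths in mm; the calibration is good to about 2 mm. A picture is of the moment at which its call begins: read the wrist's pose just before it. camera_params takes no time and is no camera call; for the wrist camera it gives the pose at the moment of the call.
- bot.close_job(): hands the job in; it is judged then, once.
Trained networks look in the newest picture that a camera, given by its name, has taken for a name from the list of things; names that differ only in an ending like _2 or _b are one class to them, and where a whole thing is asked for, a point or a joint stands for the part that bears it (a point fixed in the world has none). Each returns a list of dicts, best first, with "confidence" (0 to 1); they miss things now and then, are a little off and sometimes report something else, mostly with a low value. They report only what shows in the picture. A call takes as long as a camera call.
- bot.find_in(camera, label): "bbox" ([centre column, centre row, width, height] in pixels, round what is visible of it).
- bot.masks_of(camera, label): "pixels" (420x560 bool, what is visible of it) and "bbox" ([centre column, centre row, width, height] in pixels, round what is visible of it).
The state is a dict: "time": time; "joint_positions": joint angles; "dq": joint speeds; "tau": joint torques, N m; "tool_pos": TCP position; "tcp_rot": TCP orientation; "contact_force": force on the tool from outside, world axes, zero at the start; "moment": the same for the moment, N m; "grip_width": finger opening in mm; "finger_force": force on a finger pad.
Only numpy, scipy, OpenCV 4.12 (cv2) and the standard library are available. Lean on these libraries where they do the work, as an engineer would, in place of code of your own. Each camera call takes 0.05 s, during which the arm holds its last target. There are 200 camera calls.

## Task

Clear the bench riser: with your fingertips, sweep the three loose steel hex nuts along its top, through the open end of the flat metal pan and right inside it, so that all three lie flat on its floor with none hanging out over its lip. Only slide the nuts, do not pick any of them up, and leave the tape roll, the padlock and the pipe tee where they are.

Things in the scene. Friction and masses are not known exactly. Their poses are not given: they have to be found in the camera images.
- pan: shallow bare aluminium pan fixed on the right-hand part of the riser's top. Inside 90 mm wide (x from -45 to +45 mm) and 100 mm long (y from -50 to +50 mm). Walls 3 mm thick and 33 mm high at the back (y = -50 mm) and both sides; open end at y = +50 mm, facing its +y axis (robot's left at yaw 0; turned at most 0.25 rad). Origin: centre of the inside, at the height of the riser's top.
- pan_lip (a point): middle of the lip of the pan's open end, 50 mm from the pan's centre along its +y axis. The lip is level with the riser's top; from it a gentle ramp rises over 20 mm to the pan's 2.5 mm thick floor.
- riser: fixed plywood bench riser with a grey top, a closed box standing on the bench along its front edge, 142 mm deep (x), 395 mm long (y), its flat top 140 mm above the bench top; pan and nuts are on it. Origin: centre of its underside, at bench top height; axes along the world's.
- nut_large: loose plain steel hex nut lying flat, 36 mm across flats, 41.5 mm across corners, 19 mm high, about 110 g, with a 23 mm through bore. Origin: centre of the underside, z up along the bore. Starts on the riser's top to the left of the pan; the three nuts swap places.
- nut_medium: loose plain steel hex nut lying flat, 30 mm across flats, 34.5 mm across corners, 16 mm high, about 65 g, with a 19 mm through bore. Origin: centre of the underside, z up along the bore. Starts on the riser's top to the left of the pan; the three nuts swap places.
- nut_small: loose plain steel hex nut lying flat, 24 mm across flats, 27.5 mm across corners, 13 mm high, about 34 g, with a 15 mm through bore. Origin: centre of the underside, z up along the bore. Starts on the riser's top to the left of the pan; the three nuts swap places.
- tape_roll: roll of black tape lying flat on the bench behind the riser, 62 mm across, 20 mm high, a loose bystander. Origin: centre of the underside.
- padlock: brass padlock lying flat at the left end of the riser's top, 70 x 40 x 16 mm, its long side along its x axis, a loose bystander. Origin: centre of the underside.
- pipe_tee: rusty iron pipe tee, 55 x 64 x 38 mm, on the bench behind the right end of the riser, a loose bystander. Origin: centre of the underside.

How it is judged:
By the outcome, as a careful person would: the job done as asked, in the order asked, and still so for the second after the job is handed in, with the robot touching nothing.
It also fails if it takes over 67 s, if anything falls off the work surface, if the arm or the gripper's body presses on something with over 40 N, if the wrist force passes 120 N, or if a joint passes its speed limit or range.

## Working session

There is one attempt and no reset: what is moved stays moved. The work goes in short steps, Python scripts to look and compute and a tool call to move; the robot and the scene stay as the last step left them, time stands still between calls to the robot, and variables do not carry over. Pictures are saved under pics/ and viewed, at most 10 in all, crops included, and the job is handed in when it is done.

Besides the shell and the picture viewer there is one more tool, called as name(argument=value, ...) on one line, values as JSON. jog_arm: Moves the arm, as the interface text tells. Its arguments: {"type":"object","properties":{"dp":{"type":"array"},"twist":{"type":"array"},"jaw":{"type":"number"}},"required":["dp","twist"]}

```bash
mkdir -p pics; cat > h.py <<'E'
import numpy as np, cv2
from plant import bot
def ray(cam,u,v,z):
    p=bot.camera_params(cam);R=np.array(p["R"]);t=np.array(p["t"])
    d=R.T@np.array([(u-p["cx"])/p["fx"],(v-p["cy"])/p["fy"],1]);c=-R.T@t
    return c+d*(z-c[2])/d[2]
E
python3 - <<'E'
from h import *
o=bot.get_obs();print(o["tool_pos"],o["tcp_rot"],o["time"])
for c in ["scene","top"]:
    im=bot.capture(c);cv2.imwrite(f"pics/{c}0.png",im)
    for l,h in [("nut_large",19),("nut_medium",16),("nut_small",13),("pan",20),("padlock",16),("riser",0)]:
        for m in bot.masks_of(c,l)[:2]:
            v,u=np.nonzero(m["pixels"]);b=m["bbox"]
            print(c,l,round(m["confidence"],2),np.round(b),np.round(ray(c,b[0],b[1],140+h/2)), len(u))
E
```

```text
[ 129.7576301  -508.30016989  226.03841783] [-3.14006542e+00 -2.01963039e-04  2.49809045e-01] 0.0
scene nut_large 0.73 [229. 181.  18.  26.] [485. -24. 150.] 314
scene nut_medium 0.5 [209. 217.  22.  22.] [415. -80. 148.] 259
scene nut_small 0.7 [257. 220.  16.  13.] [ 492. -130.  146.] 164
scene pan 0.92 [267. 277.  75.  78.] [ 453. -243.  150.] 3326
scene padlock 0.61 [193. 180.  33.  30.] [422.  15. 148.] 520
scene riser 0.55 [255. 260. 157. 210.] [ 451. -199.  140.] 11146
scene riser 0.38 [267. 278.  74.  77.] [ 455. -241.  140.] 3262
top nut_large 0.76 [231. 238.  23.  24.] [476. -24. 150.] 371
top nut_medium 0.64 [265. 275.  23.  21.] [413. -79. 148.] 311
top nut_small 0.5 [291. 227.  14.  16.] [ 493. -126.  146.] 216
top nut_small 0.26 [229. 236.  20.  28.] [480. -19. 146.] 358
top pan 0.74 [364. 251.  63.  56.] [ 450. -248.  150.] 3806
top padlock 0.79 [207. 271.  25.  45.] [422.  17. 148.] 804
top riser 0.71 [308. 253. 234.  86.] [ 449. -154.  140.] 13919
```

View pics/top0.png

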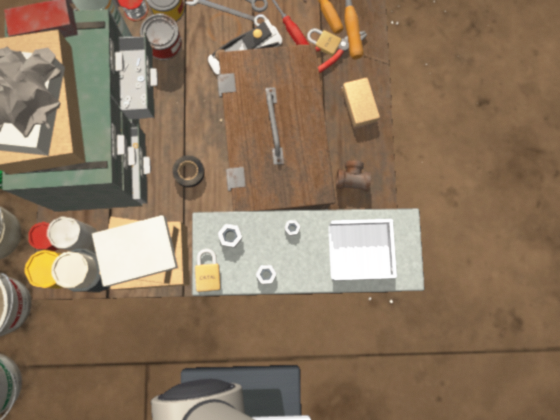

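View pics/scene0.png

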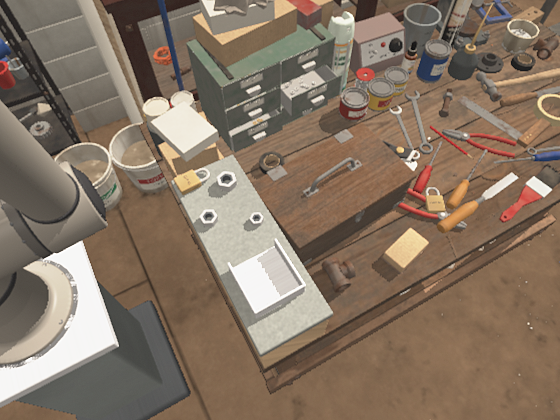

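The top view shows the riser with its pan at about (363,250), opening to the left. The nuts are at (231,238), (265,275) and (291,227), and the padlock is at (207,271). The scene view agrees. Next I'll lift, turn so the fingers close along world x, and go above the riser.

jog_arm(dp=[[0,0,-0.04],[0,0,-0.04],[0,0,-0.03],[0,0,0],[0,0,0],[0,0,0],[0,0,0],[0,0,0]], twist=[-10.7,-10.7,-10.7,-10.7,-10.7,-10.7,-10.7,-0.9], jaw=0.014)

```text
time: 1.7
tool_pos: [129.8, -508.7, 336.8]
tcp_rot: [3.142, 0.0, 1.572]
contact_force: [0.1, 0.1, -0.1]
grip_width: 16.5
finger_force: 0.0
```

jog_arm(dp=[[0.035,0.035,0],[0.04,0.035,0],[0.04,0.035,0],[0.04,0.035,0],[0.04,0.035,0],[0.04,0.035,0],[0.04,0.035,0],[0.04,0.035,0],[0.04,0.03,0],[0,0,0]], twist=[0,0,0,0,0,0,0,0,0,0])

```text
time: 2.95
tool_pos: [440.4, -150.6, 336.6]
tcp_rot: [3.141, -0.001, 1.574]
contact_force: [-0.6, -0.5, 0.0]
grip_width: 13.7
finger_force: 0.0
```

```bash
python3 - <<'E'
from h import *
o=bot.get_obs();print(o["tool_pos"],o["tcp_rot"],o["time"])
im=bot.capture("wrist");cv2.imwrite("pics/w1.png",im)
for l,h in [("nut_large",19),("nut_medium",16),("nut_small",13),("pan",20),("padlock",16)]:
    for m in bot.masks_of("wrist",l)[:2]:
        b=m["bbox"];v,u=np.nonzero(m["pixels"])
        print(l,round(m["confidence"],2),np.round(b),np.round(ray("wrist",u.mean(),v.mean(),140+h/2)),len(u))
# triangulate obstacles top/scene
def tri(a,b):
    A=[];B=[]
    for c,(u,v) in (("top",a),("scene",b)):
        p0=ray(c,u,v,0);d=ray(c,u,v,100)-p0;d/=np.linalg.norm(d);P=np.eye(3)-np.outer(d,d);A.append(P);B.append(P@p0)
    return np.linalg.solve(sum(A),sum(B))
print("handle",tri((275,125),(335,172)),"chest near-right",tri((332,205),(315,247)),"whitebox R",tri((178,272),(185,155)))
E
```

```text
[ 440.41198083 -150.61391184  336.60165961] [ 3.14133775e+00 -5.35500448e-04  1.57442775e+00] 2.95
nut_large 0.77 [325.  48.  37.  46.] [478. -22. 150.] 1223
nut_medium 0.89 [252. 116.  31.  36.] [410. -83. 148.] 701
nut_small 0.62 [328. 163.  22.  28.] [ 489. -130.  146.] 421
nut_small 0.56 [426.  11.  44.  16.] [571.  13. 146.] 584
pan 0.67 [289. 259.  88.  78.] [ 447. -225.  150.] 4265
padlock 0.77 [261.  17.  74.  29.] [414.   6. 148.] 1841
handle [ 682.68774489 -103.05320821  136.63212809] chest near-right [ 556.71981108 -209.50056414   93.23970636] whitebox R [424.13009609  60.89230857 172.9397991 ]
```

View pics/w1.png

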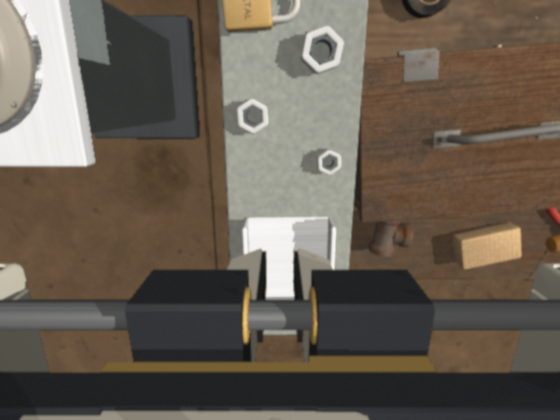

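The wrist view shows the nuts at (325,48), (252,116) and (328,163). The pan's open end is near row 219, between columns 244 and 334. The padlock is at the top, and the chest is low enough to clear. I'll zoom in on the pan to find its corners.

```bash
python3 - <<'E'
import cv2,numpy as np
a=cv2.imread("pics/w1.png")[205:275,235:345];b=cv2.imread("pics/top0.png")[210:290,320:405]
a=cv2.resize(a,(550,350),interpolation=cv2.INTER_CUBIC)
b=cv2.resize(b,(255,240),interpolation=cv2.INTER_CUBIC);b=cv2.resize(cv2.imread("pics/top0.png")[210:290,320:405],None,fx=3,fy=3,interpolation=cv2.INTER_CUBIC)
o=np.zeros((350,800,3),np.uint8);o[:,:550]=a;o[:240,545:800]=b
o=np.clip(o.astype(int)*0.8,0,255).astype(np.uint8);cv2.imwrite("pics/z.png",o)
E
```

```text
(no output)
```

View pics/z.png

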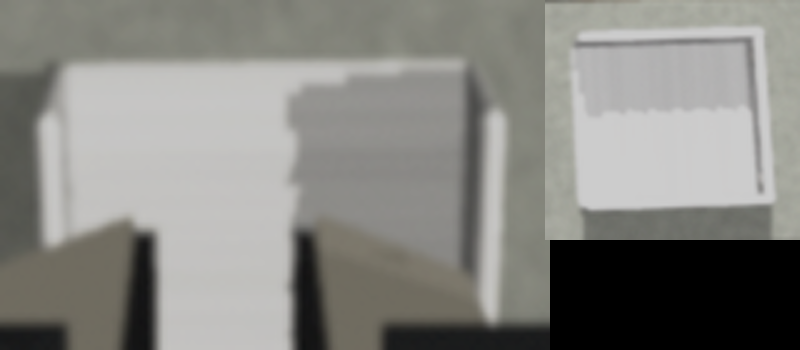

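```bash
python3 - <<'E'
from h import *
P=[ray("top",u,v,173) for u,v in [(329.3,221.3),(392.3,219),(396,278.3),(332.3,279.3)]];print(np.round(P,1))
e=P[0]+P[3]-P[1]-P[2];print("centre",sum(P)/4,"tilt",np.arctan2(-e[0],e[1]))
for u,v,z in [(248,218,140),(328,217.4,140),(243.5,228.5,173),(334.5,227.5,173)]:print(np.round(ray("wrist",u,v,z),1))
E
```

```text
[[ 498.2 -188.6  173. ]
 [ 500.2 -294.7  173. ]
 [ 401.6 -295.2  173. ]
 [ 402.2 -189.9  173. ]]
centre [ 450.54602755 -242.10180924  173.        ] tilt 0.007009510083642433
[ 401.8 -195.4  140. ]
[ 492.2 -194.8  140. ]
[ 400.1 -195.4  173. ]
[ 494.3 -194.4  173. ]
```

Estimates: the pan's centre is about (448.5,-243) with yaw about 0, and its lip is at y≈-193. The small nut is at (491,-129), the medium at (411,-82) and the large at (478,-23). The small nut is closest, so I'll come down behind it first.

jog_arm(dp=[[0.028,0.025,0],[0.028,0.025,0.03],[0,0,0.04],[0,0,0.04],[0,0,0.03],[0,0,0.03],[0,0,0.02],[0,0,0]], twist=[0,0,0,0,0,0,0,0], jaw=0.019)

```text
time: 4.25
tool_pos: [487.9, -97.7, 145.6]
tcp_rot: [-3.139, -0.001, 1.571]
contact_force: [-0.5, -0.3, 0.4]
grip_width: 19.2
finger_force: 0.0
```

```bash
python3 - <<'E'
from h import *
o=bot.get_obs();print(o["tool_pos"],o["contact_force"],o["grip_width"])
im=bot.capture("wrist");cv2.imwrite("pics/w2.png",im)
for m in bot.masks_of("wrist","nut_small")[:2]:
    b=m["bbox"];print(round(m["confidence"],2),np.round(b),np.round(ray("wrist",b[0],b[1],146)))
for m in bot.masks_of("top","padlock")[:1]:
    b=m["bbox"];print(ray("top",b[0]-b[2]/2,b[1]-b[3]/2,150),ray("top",b[0]+b[2]/2,b[1]+b[3]/2,150))
E
```

```text
[487.87104992 -97.6507997  145.59432591] [-0.46402487 -0.28211865  0.38570751] 19.152201284531532
0.68 [284. 315.  30.  51.] [ 491. -128.  146.]
[460.01087887  37.88197496 150.        ] [383.64220613  -4.41232137 150.        ]
```

View pics/w2.png

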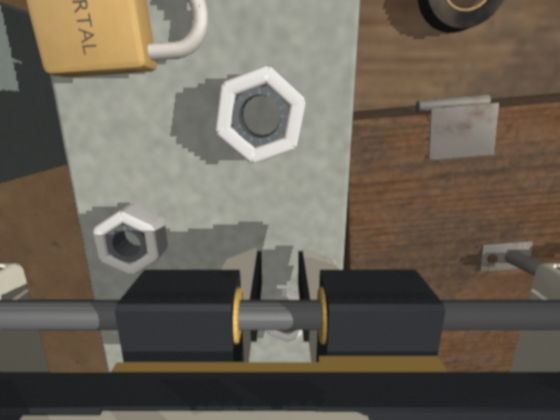

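The small nut sits between the fingers, within 3 mm of their centreline, and the large nut's and padlock's surroundings are clear. I'll push diagonally and then straight in.

jog_arm(dp=[[-0.012,0.002,0],[-0.009,-0.003,0],[-0.009,-0.003,0],[-0.009,-0.003,0],[-0.009,-0.003,0],[-0.009,-0.003,0],[-0.009,-0.003,0],[-0.009,-0.004,0],[-0.011,-0.004,-0.001],[0,0,0]], twist=[0,0,0,0,0,0,0,0,0,0])

```text
time: 5.65
tool_pos: [464.9, -183.9, 147.8]
tcp_rot: [3.141, 0.0, 1.572]
contact_force: [-0.4, 0.0, 0.1]
grip_width: 18.8
finger_force: 0.0
```

```bash
python3 - <<'E'
from h import *
o=bot.get_obs();print(o["tool_pos"],o["contact_force"],o["grip_width"])
for c in ("top","wrist"):
  im=bot.capture(c)
  for m in bot.masks_of(c,"nut_small")[:2]:
    b=m["bbox"];print(c,round(m["confidence"],2),np.round(b),np.round(ray(c,b[0],b[1],146)))
E
```

```text
[ 464.9327459  -183.9448557   147.77790485] [-0.37391304  0.00175022  0.14877997] 18.788882316647197
wrist 0.86 [279. 286.  40.  24.] [ 464. -196.  146.]
wrist 0.26 [250. 142. 321. 282.] [ 450. -118.  146.]
```

jog_arm(dp=[[-0.01,0,-0.001],[-0.01,0,0],[-0.01,0,0],[-0.01,0,0],[-0.01,0,0],[-0.01,0,0],[-0.01,0,0],[-0.004,0,0],[0,0,0]], twist=[0,0,0,0,0,0,0,0,0])

```text
time: 6.98
tool_pos: [465.2, -257.3, 148.6]
tcp_rot: [-3.141, 0.0, 1.572]
contact_force: [-0.1, -0.8, 0.4]
grip_width: 19.0
finger_force: 0.0
```

jog_arm(dp=[[0.015,0,0],[0.02,0,-0.01],[0,0,-0.03],[0.02,0,-0.03],[0.055,-0.018,0],[0.055,-0.018,0],[0.047,-0.018,0],[0,0,0]], twist=[0,0,0,0,0,0,0,0])

```text
time: 7.98
tool_pos: [409.2, -41.4, 219.6]
tcp_rot: [3.141, -0.0, 1.578]
contact_force: [0.6, -0.2, 0.7]
grip_width: 19.3
finger_force: 0.0
```

jog_arm(dp=[[0,0,0.02],[0,0,0.02],[0,0,0.02],[0,0,0.012],[0,0,0]], twist=[0,0,0,0,0], jaw=0.023)

```text
time: 8.6
tool_pos: [410.7, -45.1, 146.4]
tcp_rot: [-3.141, -0.0, 1.573]
contact_force: [0.7, 0.9, 0.1]
grip_width: 22.8
finger_force: 0.0
```

```bash
cat > look.py <<'E'
from h import *
import sys
o=bot.get_obs();print(np.round(o["tool_pos"],1),np.round(o["contact_force"],1),o["grip_width"],o["time"])
for c in ("top","wrist","scene"):
  im=bot.capture(c);cv2.imwrite(f"pics/{sys.argv[1]}_{c}.png",im)
  for l,h in [("nut_large",19),("nut_medium",16),("nut_small",13)]:
   for m in bot.masks_of(c,l)[:2]:
    b=m["bbox"];print(c,l,round(m["confidence"],2),np.round(b),np.round(ray(c,b[0],b[1],140+h/2)))
E
python3 look.py a
```

```text
[410.7 -45.1 146.4] [0.7 0.9 0.1] 22.82014708049212 8.6
top nut_small 0.75 [377. 242.  18.  12.] [ 465. -273.  146.]
top nut_small 0.55 [363. 251.  66.  57.] [ 450. -248.  146.]
wrist nut_large 0.83 [419. 225.  89.  86.] [480. -21. 150.]
wrist nut_medium 0.71 [281. 326.  50.  63.] [411. -82. 148.]
wrist nut_medium 0.16 [420. 226.  91.  82.] [481. -22. 148.]
scene nut_large 0.6 [229. 181.  17.  21.] [484. -26. 150.]
scene nut_medium 0.55 [209. 219.  20.  22.] [412. -85. 148.]
```

jog_arm(dp=[[-0.012,0,0],[-0.012,0.002,0],[-0.014,0.002,0],[-0.014,0.003,0],[-0.014,0.003,0],[-0.014,0.003,0],[-0.014,0.003,0],[-0.014,0.003,0],[-0.014,0.003,0],[-0.014,0.002,-0.001]], twist=[0,0,0,0,0,0,0,0,0,0], jaw=0.018)

```text
time: 10.45
tool_pos: [435.3, -182.0, 147.7]
tcp_rot: [-3.141, 0.0, 1.573]
contact_force: [0.5, 0.9, 0.6]
grip_width: 17.9
finger_force: 0.4
```

```bash
python3 look.py b
```

```text
[ 435.3 -182.   147.7] [0.5 0.9 0.6] 17.88430789278467 10.45
top nut_large 0.71 [230. 237.  25.  26.] [478. -21. 150.]
wrist nut_medium 0.75 [468. 285.  68.  25.] [ 536. -191.  148.]
wrist nut_medium 0.58 [280. 312.  41.  68.] [ 434. -208.  148.]
wrist nut_small 0.75 [280. 319.  58.  79.] [ 434. -214.  146.]
scene nut_medium 0.66 [247. 265.  24.  20.] [ 433. -205.  148.]
scene nut_small 0.55 [283. 292.  18.  11.] [ 465. -279.  146.]
```

jog_arm(dp=[[-0.01,0,-0.001],[-0.01,-0.001,0],[-0.01,0,0],[-0.01,0,0],[-0.01,0,0],[-0.01,0,0],[-0.009,0,0],[0,0,0]], twist=[0,0,0,0,0,0,0,0])

```text
time: 12.05
tool_pos: [434.3, -250.9, 148.6]
tcp_rot: [3.142, 0.0, 1.572]
contact_force: [0.9, 0.4, 0.5]
grip_width: 17.9
finger_force: 0.0
```

jog_arm(dp=[[0.015,0,0],[0.02,0,-0.01],[0.02,0,-0.03],[0.03,0,-0.035],[0.06,0.017,0],[0.06,0.017,0],[0.06,0.017,0],[0,0,0]], twist=[0,0,0,0,0,0,0,0])

```text
time: 13.05
tool_pos: [484.4, 20.4, 224.4]
tcp_rot: [3.141, -0.001, 1.581]
contact_force: [0.2, -1.1, -0.4]
grip_width: 17.8
finger_force: 0.0
```

```bash
python3 look.py c
```

```text
[484.4  20.4 224.4] [ 0.2 -1.1 -0.4] 17.827982866324177 13.05
top nut_large 0.62 [230. 237.  20.  24.] [478. -21. 150.]
top nut_medium 0.73 [380. 259.  21.  19.] [ 435. -276.  148.]
top nut_small 0.73 [379. 241.  17.  11.] [ 467. -276.  146.]
wrist nut_large 0.85 [276. 262.  44.  55.] [481. -21. 150.]
scene nut_medium 0.66 [266. 296.  22.  23.] [ 435. -272.  148.]
scene nut_small 0.68 [282. 291.  14.  13.] [ 465. -277.  146.]
```

View pics/c_scene.png

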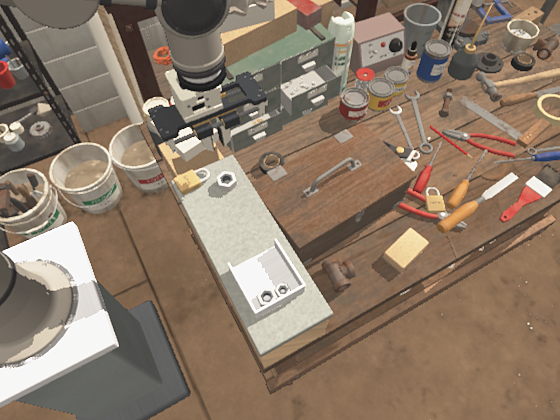

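Small and medium are against the pan's back wall, at scene pixels (283,290) and (267,297). Now the large nut. The padlock's shackle is close by, so I'll come down with the fingers shut and slightly to the +x side.

jog_arm(dp=[[0,-0.002,0],[0,0,0.01],[0,0,0.02],[0,0,0.02],[0,0,0.02],[0,0,0.007],[0,0,0]], twist=[0,0,0,0,0,0,0], jaw=0.0)

```text
time: 14.52
tool_pos: [482.6, 15.0, 146.3]
tcp_rot: [-3.141, -0.0, 1.573]
contact_force: [-0.3, 0.3, -0.4]
grip_width: 0.6
finger_force: 0.0
```

jog_arm(dp=[[-0.006,0,0],[-0.006,0,0],[-0.008,0,0],[-0.008,0,0],[-0.008,0,0],[-0.008,0,0],[0,0,0]], twist=[0,0,0,0,0,0,0])

```text
time: 15.4
tool_pos: [482.9, -29.8, 146.6]
tcp_rot: [-3.142, 0.0, 1.572]
contact_force: [-0.8, 0.4, 0.3]
grip_width: 0.5
finger_force: 0.0
```

```bash
python3 look.py d
```

```text
[482.9 -29.8 146.6] [-0.8  0.4  0.3] 0.4552346909805955 15.4
top nut_large 0.3 [309. 252. 233.  86.] [ 449. -154.  150.]
top nut_medium 0.55 [380. 260.  28.  20.] [ 434. -275.  148.]
top nut_small 0.44 [379. 240.  16.  15.] [ 468. -276.  146.]
wrist nut_large 0.51 [280. 345.  10.  24.] [482. -76. 150.]
scene nut_large 0.76 [236. 195.  17.  25.] [481. -62. 149.]
scene nut_medium 0.52 [266. 297.  19.  19.] [ 435. -274.  148.]
```

View pics/d_wrist.png

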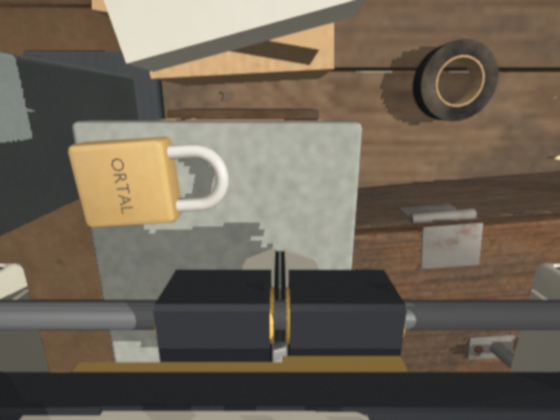

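jog_arm(dp=[[0.003,-0.002,0],[0,0,0],[-0.009,0,0],[-0.012,-0.003,0],[-0.013,-0.004,0],[-0.013,-0.004,0],[-0.013,-0.004,0],[-0.013,-0.004,0],[-0.013,-0.004,0],[-0.013,-0.003,0]], twist=[0,0,0,0,0,0,0,0,0,0], jaw=0.024)

```text
time: 17.25
tool_pos: [454.7, -125.9, 146.7]
tcp_rot: [-3.142, 0.0, 1.573]
contact_force: [1.0, 0.3, 0.1]
grip_width: 24.0
finger_force: 0.4
```

jog_arm(dp=[[-0.013,-0.003,0],[-0.013,0,0],[-0.013,0,0],[-0.013,0,-0.001],[-0.007,0,0],[0,0,0]], twist=[0,0,0,0,0,0])

```text
time: 18.0
tool_pos: [452.2, -184.7, 147.6]
tcp_rot: [3.142, 0.0, 1.572]
contact_force: [0.0, 0.1, -0.2]
grip_width: 24.2
finger_force: 0.1
```

```bash
python3 look.py e
```

```text
[ 452.2 -184.7  147.6] [ 0.   0.1 -0.2] 24.182315412451402 18.0
top nut_large 0.45 [364. 276.  18.   6.] [ 407. -246.  150.]
wrist nut_large 0.86 [280. 314.  57.  82.] [ 451. -212.  150.]
scene nut_large 0.7 [261. 262.  20.  24.] [ 457. -211.  150.]
scene nut_medium 0.57 [267. 296.  23.  23.] [ 437. -274.  148.]
scene nut_small 0.63 [282. 291.  14.  15.] [ 465. -277.  146.]
```

jog_arm(dp=[[-0.008,0,-0.001],[-0.008,0,0],[-0.007,0,0],[-0.004,0,0],[-0.003,0,0],[0,0,0]], twist=[0,0,0,0,0,0])

```text
time: 19.35
tool_pos: [452.2, -214.4, 148.7]
tcp_rot: [-3.142, 0.0, 1.573]
contact_force: [1.1, -0.6, -0.3]
grip_width: 24.3
finger_force: 0.0
```

```bash
python3 look.py f
```

```text
[ 452.2 -214.4  148.7] [ 1.1 -0.6 -0.3] 24.25747295759831 19.35
wrist nut_large 0.62 [279. 310.  58.  79.] [ 451. -240.  150.]
wrist nut_medium 0.56 [261. 352.  37.  24.] [ 440. -269.  148.]
wrist nut_small 0.63 [300. 351.  36.  23.] [ 463. -270.  146.]
wrist nut_small 0.6 [281. 138. 319. 271.] [ 452. -147.  146.]
scene nut_large 0.83 [267. 276.  20.  26.] [ 453. -241.  149.]
scene nut_medium 0.63 [266. 297.  25.  19.] [ 434. -272.  148.]
```

Still no contact force, so I'll push 4 mm more in small steps, then back off and look.

jog_arm(dp=[[-0.002,0,0],[-0.002,0,0],[0,0,0]], twist=[0,0,0])

```text
time: 20.32
tool_pos: [452.2, -218.3, 148.7]
tcp_rot: [-3.142, 0.0, 1.573]
contact_force: [0.4, 1.4, 0.2]
grip_width: 24.0
finger_force: 0.1
```

jog_arm(dp=[[0.015,0,0],[0.025,0,-0.01],[0.03,0,-0.03],[0.05,0,-0.05],[0.06,0,-0.03],[0.05,0,0],[0,0,0]], twist=[0,0,0,0,0,0,0])

```text
time: 21.2
tool_pos: [451.1, 5.5, 261.3]
tcp_rot: [3.141, -0.0, 1.578]
contact_force: [0.2, -2.1, 1.2]
grip_width: 24.1
finger_force: 0.0
```

```bash
python3 look.py g; python3 - <<'E'
import cv2,numpy as np
a=cv2.imread("pics/g_scene.png")[160:330,170:345];b=cv2.imread("pics/g_top.png")[205:295,320:405]
o=np.zeros((510,800,3),np.uint8);o[:,:395]=cv2.resize(a,None,fx=3,fy=3,interpolation=2)[:,130:525];o[:423,400:]=cv2.resize(b,(400,423),interpolation=2)
cv2.imwrite("pics/gz.png",o)
E
```

```text
[451.1   5.5 261.3] [ 0.2 -2.1  1.2] 24.134848311225372 21.2
top nut_large 0.7 [362. 252.  69.  61.] [ 448. -246.  150.]
top nut_large 0.55 [361. 250.  25.  25.] [ 452. -244.  150.]
top nut_medium 0.55 [380. 258.  22.  20.] [ 437. -275.  148.]
top nut_medium 0.34 [362. 249.  65.  59.] [ 452. -245.  148.]
top nut_small 0.65 [378. 240.  12.  12.] [ 469. -275.  146.]
wrist nut_large 0.35 [428. 116.  58.  56.] [566.  74. 150.]
scene nut_large 0.9 [269. 277.  22.  25.] [ 456. -245.  150.]
scene nut_large 0.31 [192. 181.  33.  28.] [419.  13. 150.]
scene nut_medium 0.7 [265. 298.  24.  18.] [ 432. -273.  148.]
scene nut_small 0.56 [284. 292.  16.  13.] [ 466. -279.  146.]
scene nut_small 0.54 [266. 279.  73.  76.] [ 450. -244.  146.]
```

View pics/gz.png

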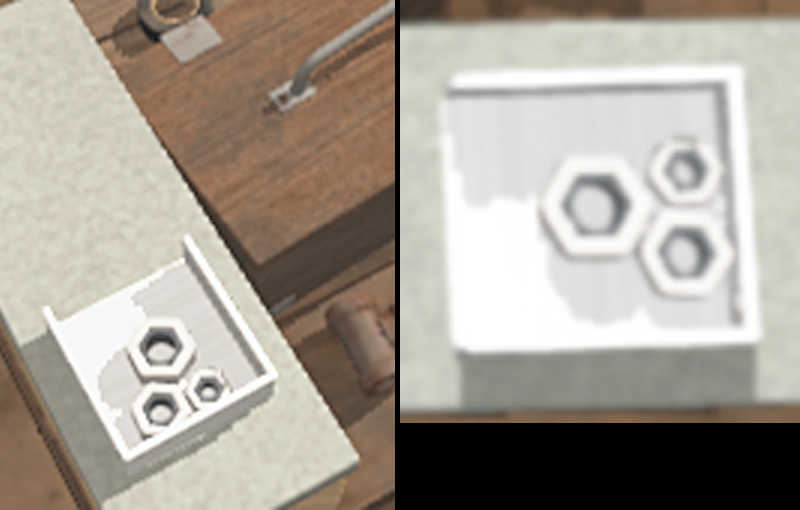

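All three nuts lie flat and deep in the pan. The large one is at top-crop (595,205), with its rear edge about 10 mm inside the ramp. The bystanders haven't been touched and the arm is clear.

```bash
python3 -c "
from plant import bot
print(bot.close_job())"
```

```text
the job is handed in; nothing more can be done
None
```

All three nuts were slid into the pan and lie flat on its floor, clear of the lip. The padlock, tape roll and pipe tee were never touched, and the job was handed in at about 21 s.

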